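Load the dimpling press and run its stuck slide home

ROBOT

A 7-joint arm with a two-finger parallel gripper is mounted at the origin on a cart in front of the work surface, level with it; the furniture and walls round the work are solid. World frame = base frame: x ahead of the robot, y to its left, z up, the work surface at z = 0. Lengths are in mm, angles in rad, forces in N, time in s.
With the tool pointing down it reaches from about 425 to 800 mm from the base axis. Payload 8.3 kg.
Tool frame: the origin (TCP) lies midway between the tips of the shut fingers; the grasp point (between the pads) lies 19 mm behind it; z points along the fingers, y is the line along which they close (so a half turn about z gives the same grasp; the last joint's range is limited). The gripper opens to 85 mm and grips with 20 to 120 N. Pads are 22 mm wide; open, the fingers measure 114 mm over their backs; the gripper's body (76 mm by 85 mm) begins 54 mm behind the grasp point. The pads swing forward as they close: fully open they stand 13 mm farther back than shut.
Start: joints at [1.22, 0.383, 0.016, 1.37, -0.006, 1.388, -0.046], TCP at [177.441, -599.263, 205.279] pointing down, gripper open.
Joint ranges: [-2.95, 2.95], [-0.25, 2.06], [-1.52, 1.56], [0.18, 2.33], [-1.44, 4.58], [0.02, 2.06], [-3.01, 3.01]. Speed limits (rad/s): [2.39, 2.39, 3.01, 3.01, 3.14, 3.14, 3.14].

INTERFACE

Orientations are given as a unit quaternion [x, y, z, w].
In Python, from bench import robot, eyes, models gives the robot as it stands.
- The arm moves only by the tool move_arm, never from a script. Its argument "steps" is a list of rows, each an object of numbers: "hand": the opening, from 0 (shut) to 1 (fully open); "tx", "ty", "tz": the shift along the tool's x, y, z in mm; "wx", "wy", "wz": the turn, a rotation vector about the tool's x, y, z in rad. A call has 1 to 5 rows; each row shifts and turns the commanded pose from where the row before left it, along the tool's axes as they then stand; what a row does not reach is not made up. A row lasts 1/8 s, in which the tool goes at most 62.5 mm and 10.7 degrees, less where a joint would pass 70% of its speed; a pose out of reach is approached as far as the arm can. A call with a gripper value outside its range is refused whole. The fingers move at their own pace and stop on an object; the grip force is fixed at half the most. Time passes only in rows, so rows that do not move let the fingers close. It gives the time, the measured TCP pose, the force, the opening and the grip force at its end, in the units of the state.
- robot.state(): the state, without advancing time (a new reading comes with each control period).
- eyes.capture(name): name is "scene" or "top" or "wrist"; returns (picture, depth): 384x512x3 uint8, red, green, blue; 384x512 float32, mm along the optical axis (not along the pixel's ray), 0 where there is no reading.
- eyes.camera_params(name): a dict with "mtx" (3x3 intrinsics, pixels), "cam_to_world" (4x4, takes a point from camera to world coordinates). Camera axes: x right, y up, looking along -z (the intrinsics and any distortion apply to the point x, -y, -z); pixel columns grow to the right and rows downward; lengths in mm; the calibration is good to about 2 mm. A picture is of the moment at which its call begins: read the wrist's pose just before it. camera_params takes no time and is no camera call; for the wrist camera it gives the pose at the moment of the call.
- robot.close_job(): hands the job in; it is judged then, once.
Trained networks look in the newest picture that a camera, given by its name, has taken for a name from the list of things; names that differ only in an ending like _2 or _b are one class to them, and where a whole thing is asked for, a point or a joint stands for the part that bears it (a point fixed in the world has none). Each returns a list of dicts, best first, with "conf" (0 to 1); they miss things now and then, are a little off and sometimes report something else, mostly with a low value. They report only what shows in the picture. A call takes as long as a camera call. They do not tell look-alikes from the thing itself.
- models.recognise(camera, name): "location" ([x, y, z] in mm, in world coordinates, good to about 4 mm: the middle of the surface that is visible of it).
- models.silhouettes(camera, name): "mask" (384x512 bool, what is visible of it).
The state is a dict: "time_s": time; "joints": joint angles; "dq": joint speeds; "joint_efforts": joint torques, N m; "tool_pos": TCP position; "tool_rot": TCP orientation; "force": force on the tool from outside, world axes, zero at the start; "moment": the same for the moment, N m; "finger_gap": opening from 0.0 (shut) to 1.0 (fully open); "gripper_force": force on a finger pad.
Only numpy, scipy, OpenCV 4.12 (cv2) and the standard library are available. Lean on these libraries where they do the work, as an engineer would, in place of code of your own. Each camera call takes 0.05 s, during which the arm holds its last target. There are 200 camera calls.

TASK

Set the steel anvil puck flat in the round seat of the press slide, then push the slide from behind, in under the hood, until it is fully home and has pressed the hidden stop pin all the way in. The slide is gummed up: ease it until it breaks free, bring it onto the stop gently, never push it harder than 25 newtons, leave it there and do not disturb the pot, tin and edge slicker standing around.

Things in the scene. Friction and masses are not known exactly. Their poses are not given: they have to be found in the camera images.
- press: Fixed dimpling press. Dark steel base plate 340 x 130 x 14 mm; origin at the centre of its underside; its x axis is the direction in which the slide is pushed (away from the robot, turned up to 0.3 rad), z up. Two steel guide bars (12 mm wide, 30 mm high over the bench, at y = +-53 mm) run along it. The base reaches 25 mm behind the slide when that is all the way back.
- press_hood (a point): Middle of the lower rim of the open mouth of the grey hood at the far end of the press, on the base plate, 40 mm ahead of the press's origin; axes as the press. The hood goes 125 mm on from here, is 130 mm wide and 114 mm high (mouth 114 wide, ceiling 104 mm over the bench); a cylinder on it reaches 182 mm, and a punch inside hangs down to 84 mm over the bench.
- slide_seat (a point): Centre of the floor of the round seat in the top of the slide; axes as the press. The seat is 55 mm in diameter and 6 mm deep with a 2 mm chamfer, open upwards, its floor 44 mm over the bench; the slide's flat top is 50 mm over the bench. A seated puck has its origin here (within 4 mm sideways).
- slide_push (a point): Middle of the slide's rear upright face, 33 mm over the bench; push here along the press's +x, best with shut fingers. The slide is a plain aluminium block 120 mm long, 90 mm wide, 16 to 50 mm over the bench, and moves only along the press's x; its seat is 82 mm ahead of this face. At home this face is still 60 mm or more short of the hood.
- slide (a joint): Travel of the slide in m; 0 = all the way back (it starts at 0 to 6 mm), grows as it is pushed in. It is stuck: over the first 14 to 20 mm of travel it takes 7 to 13 N to move; then it breaks free and runs with 2.5 to 4 N. The stop pin, out of sight, is met somewhere between 78 and 115 mm of travel, differently each time. It stays where it is left.
- stop_pin (a joint): Travel of the hidden stop pin under the hood in m: 0 = out, 0.004 = pressed all the way in (then a hard stop). With the slide's own drag, pressing it in takes 5.5 N at first touch and 10.5 N at the end of its travel, after which the force rises steeply. It stays in when the push ends (give it some 13 N to be sure; met faster than about 20 mm/s, it jolts beyond 25 N).
- puck: Round steel anvil puck, dark, 50 mm in diameter, 14 mm high, 0.28 kg, lying flat on the bench to the left of the press; origin at the centre of its underside, z up.
- pot: White round pot, 50 mm diameter, 57 mm high, right of the press; bystander. Origin at the centre of its underside.
- tin: Round tin, 58 mm diameter, 72 mm high, left of the press, beyond the puck; bystander. Origin at the centre of its underside.
- slicker: Turned wooden edge slicker, 98 mm long, 27 mm thick, lying on the bench right of the press; bystander. Origin at the centre of its underside.
Not all that is in view belongs to the job. There is more than one size of the puck; the job needs the middle-sized.

How it is judged:
By the outcome, as a careful person would: the job done as asked, in the order asked, and still so for the second after the job is handed in, with the robot touching nothing.
It also fails if it takes over 72 s, if anything falls off the work surface, if the arm or the gripper's body presses on something with over 40 N, if the wrist force passes 120 N, or if a joint passes its speed limit or range.

## Working session

There is one attempt and no reset: what is moved stays moved. The work goes in short steps, Python scripts to look and compute and a tool call to move; the robot and the scene stay as the last step left them, time stands still between calls to the robot, and variables do not carry over. Pictures are saved under pics/ and viewed, at most 10 in all, crops included, and the job is handed in when it is done.

Besides the shell and the picture viewer there is one more tool, called after "Call:" by a JSON object that holds its "fn" and its "kwargs", one argument or row to a line. move_arm: Moves the arm, as the interface text tells. Its arguments: {"type":"object","properties":{"steps":{"type":"array","items":{"type":"object","properties":{"hand":{"type":"number"},"tx":{"type":"number"},"ty":{"type":"number"},"tz":{"type":"number"},"wx":{"type":"number"},"wy":{"type":"number"},"wz":{"type":"number"}}}}},"required":["steps"]}

```bash
ls; mkdir -p pics
cat > h.py <<'E'
import numpy as np, cv2
from bench import robot, eyes, models
def save(n,img): cv2.imwrite('pics/'+n+'.png',cv2.cvtColor(img,cv2.COLOR_RGB2BGR))
def cloud(cam,depth,P=None):
    P=P or eyes.camera_params(cam); K=np.array(P['mtx']);T=np.array(P['cam_to_world'])
    v,u=np.mgrid[:depth.shape[0],:depth.shape[1]]
    x=(u-K[0,2])/K[0,0]*depth; y=(v-K[1,2])/K[1,1]*depth
    p=np.stack([x,-y,-depth,np.ones_like(depth)],-1)@T.T
    return p[...,:3]
E
python3 - <<'E'
from h import *
print(robot.state()); print(eyes.camera_params('top'))
out=[]
for c in ['top','scene']:
    im,d=eyes.capture(c); out.append(im); np.savez('pics/'+c,im=im,d=d,p=cloud(c,d))
    for n in ['puck','slide_seat','slide_push','press','tin','pot','slicker']:
        print(c,n,[(np.round(r['location']).tolist(),round(r['conf'],2)) for r in models.recognise(c,n)])
save('top',out[0]);save('scene',out[1])
E
```

```text
pics
{'time_s': 0.0, 'joints': array([ 1.22012382,  0.38425087,  0.01638145,  1.37118913, -0.00632161,
        1.38816579, -0.04650595]), 'dq': array([ 1.40595832e-04, -1.63766280e-03, -2.67152164e-04, -3.58295995e-05,
       -1.35286889e-04, -3.95537530e-04, -1.94866271e-05]), 'joint_efforts': array([ 2.15002201e-04, -6.27593708e+01,  8.43880679e-01, -3.71823871e+01,
        1.63039053e-02,  1.41301556e-02,  2.91676724e-05]), 'tool_pos': array([ 177.26414778, -598.75368315,  204.25518728]), 'tool_rot': array([ 9.89662394e-01,  1.43413323e-01, -1.49620403e-04, -9.70721923e-04]), 'force': array([-0.2972326 , -0.05064703,  0.55999776]), 'moment': array([-0.05495167, -0.06310432,  0.0206515 ]), 'gripper_force': 0.0, 'finger_gap': 0.999810276625104}
{'mtx': array([[408.07111125,   0.        , 255.71316477],
       [  0.        , 408.07111125, 189.95081627],
       [  0.        ,   0.        ,   1.        ]]), 'cam_to_world': array([[-5.98905919e-03,  9.81981036e-01, -1.88884557e-01,
         3.26761704e+02],
       [-9.99981038e-01, -6.15199329e-03, -2.76333423e-04,
         1.34221403e+
[... 322 characters left out ...]

top slide_push [([536.0, -81.0, 53.0], 0.92)]
top press [([640.0, -64.0, 48.0], 0.87), ([437.0, -328.0, 22.0], 0.46)]
top tin [([599.0, 375.0, 71.0], 0.73)]
top pot [([582.0, -302.0, 57.0], 0.74)]
top slicker [([438.0, -329.0, 22.0], 0.73)]
scene puck [([422.0, 342.0, 24.0], 0.86), ([446.0, 219.0, 10.0], 0.71), ([534.0, -63.0, 51.0], 0.65), ([499.0, 290.0, 10.0], 0.54)]
scene slide_seat [([532.0, -64.0, 52.0], 0.93)]
scene slide_push [([538.0, -63.0, 49.0], 0.92)]
scene press [([666.0, -35.0, 45.0], 0.6)]
scene tin [([594.0, 397.0, 59.0], 0.85)]
scene pot [([534.0, -62.0, 46.0], 0.65), ([584.0, -282.0, 41.0], 0.59)]
scene slicker [([436.0, -319.0, 20.0], 0.64), ([533.0, -64.0, 48.0], 0.23)]
```

View pics/top.png

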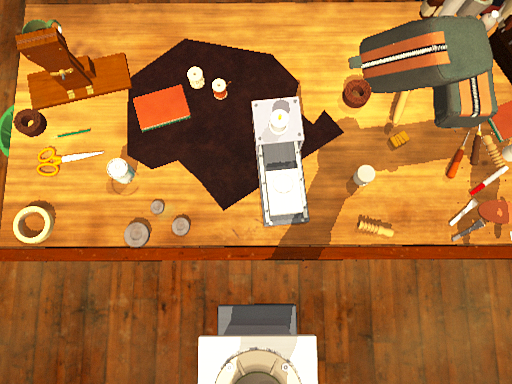

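Run:
```python
from h import *
z=np.load('pics/top.npz');p=z['p']
im=z['im']; d=z['d']
print('bench z',np.median(p[200:260,100:120,2]))
for n,h in [('puck',14),('slide_seat',50)]:
  for r in models.silhouettes('top',n) if 0 else []: pass
for c in [(445,217),(424,332),(504,285)]:
    m=(np.hypot(p[...,0]-c[0],p[...,1]-c[1])<45)&(p[...,2]>5)&(d>0)
    q=p[m]; top=np.percentile(q[:,2],80); t=q[q[:,2]>top-4]
    (cx,cy),rad=cv2.minEnclosingCircle(t[:,:2].astype(np.float32)); print(c,'top',top,'c',cx,cy,'diam',2*rad,'area d',2*np.sqrt(len(t)*(np.median(d[m])/408)**2/np.pi), t.mean(0))
# slide top plane
m=(abs(p[...,2]-50)<4)&(p[...,0]>400)&(p[...,0]<750)&(abs(p[...,1]+70)<90)
q=p[m][:,:2].astype(np.float32); print(len(q),cv2.minAreaRect(q),q.min(0),q.max(0))
m=(abs(p[...,2]-30)<3)&(p[...,0]>400)&(p[...,0]<800)&(abs(p[...,1]+70)<120)
q=p[m][:,:2].astype(np.float32); print(len(q),cv2.minAreaRect(q))
m=(p[...,2]>95)&(p[...,0]>600)&(abs(p[...,1]+70)<120)
q=p[m][:,:2].astype(np.float32); print(len(q),cv2.minAreaRect(q))
```

```text
bench z 0.4975063731607179
(445, 217) top 16.03553536667105 c 446.5493469238281 215.03175354003906 diam 49.76343536376953 area d 46.228405 [446.65997741 215.0924216   14.95540186]
(424, 332) top 21.719107049569583 c 423.9250183105469 337.0443420410156 diam 68.92813110351562 area d 61.609432 [423.75391242 336.58110355  20.53814637]
(504, 285) top 12.761674488549307 c 501.685302734375 284.4710388183594 diam 38.33747863769531 area d 35.04171 [502.6970347  284.3336497   11.70823813]
1112 ((604.581787109375, -67.28858947753906), (252.95249938964844, 126.62625122070312), 5.784822463989258) [ 475.49432 -125.27088] [724.046      8.316597]
525 ((609.852294921875, -67.52713012695312), (298.4992370605469, 128.3112335205078), 5.744298458099365)
2133 ((722.2672119140625, -57.250389099121094), (126.4999008178711, 130.61126708984375), 5.79827880859375)
```

The top picture shows three pucks: the middle one at px (181,226), measured at 50 mm across, the large one at (136,233) and the small one at (157,207). The press runs along px (283,100–225). The tin is at (122,170), the pot at (364,175) and the slicker at (376,226). From the hood I get a press yaw of 0.101 rad, its origin near (620,-68) and the target puck at (446.5,215).

Call:
{"fn": "move_arm", "kwargs": {
  "steps": [
    {"wz": 0.187, "hand": 1},
    {"tx": 47.4, "ty": -38.1, "hand": 1},
    {"tx": 47.4, "ty": -38.1, "hand": 1},
    {"tx": 47.4, "ty": -38.1, "hand": 1},
    {"tx": 47.4, "ty": -38.1, "hand": 1}
  ]
}}

```text
invalid input
```

Call:
{"fn": "move_arm", "kwargs": {
  "steps": [
    {"hand": 1.0, "tx": 0, "ty": 0, "tz": 0, "wx": 0, "wy": 0, "wz": 0.18},
    {"hand": 1.0, "tx": 47, "ty": -38, "tz": 0, "wx": 0, "wy": 0, "wz": 0},
    {"hand": 1.0, "tx": 47, "ty": -38, "tz": 0, "wx": 0, "wy": 0, "wz": 0},
    {"hand": 1.0, "tx": 47, "ty": -38, "tz": 0, "wx": 0, "wy": 0, "wz": 0},
    {"hand": 1.0, "tx": 47, "ty": -38, "tz": 0, "wx": 0, "wy": 0, "wz": 0}
  ]
}}

```text
time_s: 1.42
tool_pos: [349.2, -426.4, 205.6]
tool_rot: [0.999, 0.054, 0.0, 0.0]
force: [0.8, -0.8, 0.7]
finger_gap: 1.002
gripper_force: 0.0
```

Call:
{"fn": "move_arm", "kwargs": {
  "steps": [
    {"hand": 1.0, "tx": 47, "ty": -38, "tz": 0, "wx": 0, "wy": 0, "wz": 0},
    {"hand": 1.0, "tx": 47, "ty": -38, "tz": 0, "wx": 0, "wy": 0, "wz": 0},
    {"hand": 1.0, "tx": 37, "ty": -38, "tz": 0, "wx": 0, "wy": 0, "wz": 0},
    {"hand": 1.0, "tx": 2, "ty": -57, "tz": 0, "wx": 0, "wy": 0, "wz": 0},
    {"hand": 1.0, "tx": 2, "ty": -57, "tz": 0, "wx": 0, "wy": 0, "wz": 0}
  ]
}}

```text
time_s: 2.05
tool_pos: [457.8, -184.7, 205.2]
tool_rot: [0.999, 0.054, 0.0, -0.0]
force: [0.3, 0.6, 0.7]
finger_gap: 1.0
gripper_force: 0.0
```

Call:
{"fn": "move_arm", "kwargs": {
  "steps": [
    {"hand": 1.0, "tx": 2, "ty": -57, "tz": 0, "wx": 0, "wy": 0, "wz": 0},
    {"hand": 1.0, "tx": 2, "ty": -57, "tz": 0, "wx": 0, "wy": 0, "wz": 0},
    {"hand": 1.0, "tx": 2, "ty": -57, "tz": 0, "wx": 0, "wy": 0, "wz": 0},
    {"hand": 1.0, "tx": 2, "ty": -57, "tz": 0, "wx": 0, "wy": 0, "wz": 0},
    {"hand": 1.0, "tx": 2, "ty": -57, "tz": 0, "wx": 0, "wy": 0, "wz": 0}
  ]
}}

```text
time_s: 2.68
tool_pos: [436.6, 99.4, 205.8]
tool_rot: [0.999, 0.054, 0.001, 0.0]
force: [1.2, -0.4, 0.2]
finger_gap: 1.0
gripper_force: 0.0
```

Call:
{"fn": "move_arm", "kwargs": {
  "steps": [
    {"hand": 1.0, "tx": 11, "ty": -52, "tz": 25, "wx": 0, "wy": 0, "wz": 0},
    {"hand": 1.0, "tx": 10, "ty": -52, "tz": 30, "wx": 0, "wy": 0, "wz": 0},
    {"hand": 1.0, "tx": 0, "ty": 0, "tz": 30, "wx": 0, "wy": 0, "wz": 0},
    {"hand": 1.0, "tx": 0, "ty": 0, "tz": 0, "wx": 0, "wy": 0, "wz": 0}
  ]
}}

```text
time_s: 3.18
tool_pos: [444.9, 203.0, 118.5]
tool_rot: [0.999, 0.054, -0.002, 0.001]
force: [0.7, -0.0, -0.3]
finger_gap: 0.999
gripper_force: 0.0
```

```bash
cat > look.py <<'E'
from h import *
import sys
n=sys.argv[1]; cx,cy,zt,r=map(float,sys.argv[2:6])
s=robot.state(); P=eyes.camera_params('wrist'); im,d=eyes.capture('wrist'); save(n,im); p=cloud('wrist',d,P); np.savez('pics/'+n,im=im,d=d,p=p)
m=(d>0)&(np.hypot(p[...,0]-cx,p[...,1]-cy)<r)&(abs(p[...,2]-zt)<4)
q=p[m][:,:2].astype(np.float32); print('tcp',s['tool_pos'],s['tool_rot'],s['time_s'])
print(len(q),np.median(p[m][:,2]) if len(q) else '',cv2.minEnclosingCircle(q) if len(q) else '', cv2.minAreaRect(q) if len(q) else '')
E
python3 look.py w1 446 215 14 40
```

```text
tcp [444.94043791 202.95302392 118.47938333] [ 9.98513720e-01  5.44538428e-02 -2.20921750e-03  5.00314370e-04] 3.175
2720 14.283695977956683 ((447.5513916015625, 214.90211486816406), 25.182132720947266) ((447.65045166015625, 214.85443115234375), (49.674957275390625, 49.69291305541992), 59.32887649536133)
```

View pics/w1.png

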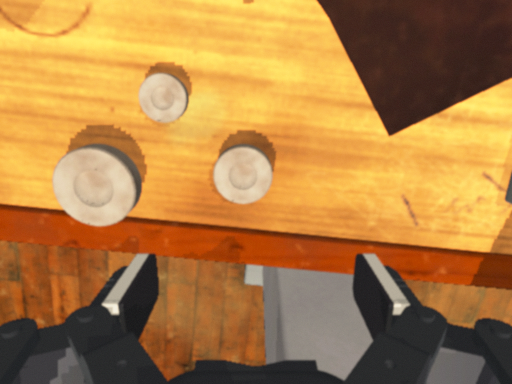

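The wrist picture shows the middle puck at px (243,174), the small one at (163,97) and the large one at (97,186). The middle puck measures Ø50 with its top at 14 mm and its centre at (447.6,214.9). I'm going down to grasp it.

Call:
{"fn": "move_arm", "kwargs": {
  "steps": [
    {"hand": 1.0, "tx": 3.9, "ty": -11.6, "tz": 30, "wx": 0, "wy": 0, "wz": 0},
    {"hand": 1.0, "tx": 0, "ty": 0, "tz": 50, "wx": 0, "wy": 0, "wz": 0},
    {"hand": 1.0, "tx": 0, "ty": 0, "tz": 25, "wx": 0, "wy": 0, "wz": 0},
    {"hand": 1.0, "tx": 0, "ty": 0, "tz": 12, "wx": 0, "wy": 0, "wz": 0},
    {"hand": 1.0, "tx": 0, "ty": 0, "tz": 0, "wx": 0, "wy": 0, "wz": 0}
  ]
}}

```text
time_s: 3.85
tool_pos: [450.0, 214.9, 4.1]
tool_rot: [0.999, 0.053, 0.0, -0.0]
force: [0.4, 0.3, 0.3]
finger_gap: 1.003
gripper_force: 0.0
```

Call:
{"fn": "move_arm", "kwargs": {
  "steps": [
    {"hand": 1.0, "tx": -2, "ty": 0, "tz": 3, "wx": 0, "wy": 0, "wz": 0},
    {"hand": 0.5, "tx": 0, "ty": 0, "tz": 0, "wx": 0, "wy": 0, "wz": 0},
    {"hand": 0.3, "tx": 0, "ty": 0, "tz": 0, "wx": 0, "wy": 0, "wz": 0},
    {"hand": 0.3, "tx": 0, "ty": 0, "tz": 0, "wx": 0, "wy": 0, "wz": 0},
    {"hand": 0.3, "tx": 0, "ty": 0, "tz": 0, "wx": 0, "wy": 0, "wz": 0}
  ]
}}

```text
time_s: 4.47
tool_pos: [447.3, 215.1, 0.4]
tool_rot: [0.999, 0.054, 0.0, -0.0]
force: [0.2, -0.3, 0.2]
finger_gap: 0.301
gripper_force: 0.0
```

```bash
python3 look.py w2 446 215 14 60
```

```text
tcp [4.47327251e+02 2.15137297e+02 4.40784206e-01] [ 9.98546760e-01  5.38920916e-02  9.04633199e-05 -4.58239259e-05] 4.475
5841 14.226171943817292 ((447.6668395996094, 214.77484130859375), 25.284685134887695) ((448.2154541015625, 216.04554748535156), (47.39028549194336, 49.96769332885742), 62.012237548828125)
```

View pics/w2.png

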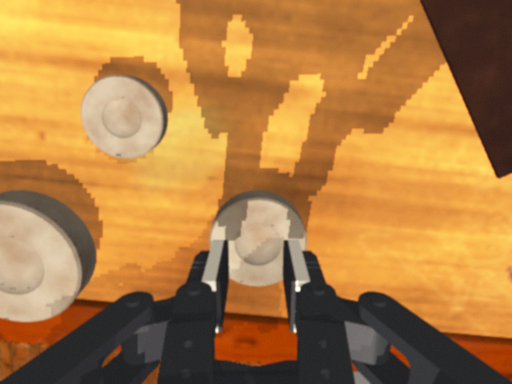

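Run:
```python
from h import *
for n in ['w1','w2']:
    z=np.load(f'pics/{n}.npz');p=z['p'];d=z['d']
    s=(z['im'].astype(int).sum(-1))
    R=(slice(235,335),slice(95,420)) if n=='w2' else (slice(250,345),slice(90,430))
    q=p[R]; m=(d[R]>0)&(d[R]<np.where(n=='w2',1,1)*d[R].max())
    print(n, d[R][m].min())
    for v in (240,250,260,270,280,300,320):
        row=[]
        for u in range(100,420,8):
            if d[v,u]>0: row.append((u,*np.round(p[v,u]).astype(int).tolist()))
        print(v,[r for r in row if r[3]>(18 if n=='w2' else 60)])
```

```text
w1 81.399666
240 []
250 []
260 [(140, 450, 251, 167), (148, 451, 248, 167), (156, 446, 247, 158), (356, 457, 162, 160), (364, 461, 162, 167), (372, 461, 159, 168)]
270 [(124, 447, 257, 169), (132, 451, 251, 175), (140, 451, 248, 175), (148, 448, 247, 169), (156, 443, 246, 161), (356, 453, 162, 162), (364, 458, 162, 171), (372, 461, 161, 175), (380, 461, 159, 176), (388, 457, 151, 168)]
280 [(116, 445, 258, 175), (124, 451, 252, 182), (132, 451, 249, 181), (140, 449, 247, 179), (148, 444, 247, 170), (156, 438, 246, 162), (356, 449, 161, 163), (364, 454, 162, 171), (372, 459, 163, 180), (380, 461, 160, 181), (388, 461, 158, 182), (396, 457, 151, 175)]
300 [(100, 446, 258, 187), (108, 450, 253, 193), (116, 451, 250, 194), (124, 452, 247, 195), (132, 448, 247, 188), (140, 441, 247, 180), (148, 437, 246, 173), (156, 430, 245, 164), (356, 440, 160, 165), (364, 446, 161, 174), (372, 452, 162, 182), (380, 457, 162, 189), (388, 460, 161, 192), (396, 461, 159, 193), (404, 461, 157, 194), (412, 458, 151, 188)]
320 [(100, 452, 250, 205), (108, 452, 248, 205), (116, 446, 249, 196), (124, 446, 247
[... 1589 characters left out ...]
), (388, 465, 176, 79)]
320 [(100, 455, 262, 88), (108, 454, 260, 86), (116, 455, 258, 87), (124, 455, 256, 87), (132, 455, 253, 87), (140, 453, 252, 84), (148, 451, 250, 82), (156, 451, 248, 81), (164, 451, 245, 80), (172, 457, 242, 87), (180, 462, 238, 93), (188, 462, 236, 93), (196, 462, 234, 93), (204, 462, 232, 92), (212, 460, 230, 90), (220, 440, 228, 64), (292, 443, 202, 65), (300, 465, 206, 93), (308, 466, 204, 93), (316, 466, 201, 93), (324, 466, 199, 92), (332, 465, 197, 92), (340, 456, 190, 79), (348, 456, 187, 79), (356, 458, 185, 81), (364, 459, 183, 82), (372, 462, 182, 85), (380, 462, 180, 86), (388, 464, 179, 88), (396, 464, 176, 87), (404, 464, 174, 87), (412, 464, 171, 86)]
```

The second wrist picture shows the fingers closed above the puck (puck at px (258,238), tips near (222,240) and (290,240)), and the puck hasn't moved. Depth puts the tips about 28 mm above the reported TCP, so I'll check this by going down onto the puck top carefully.

Call:
{"fn": "move_arm", "kwargs": {
  "steps": [
    {"hand": 0.3, "tx": 0, "ty": 0, "tz": 4, "wx": 0, "wy": 0, "wz": 0},
    {"hand": 0.3, "tx": 0, "ty": 0, "tz": 4, "wx": 0, "wy": 0, "wz": 0},
    {"hand": 0.3, "tx": 0, "ty": 0, "tz": 0, "wx": 0, "wy": 0, "wz": 0}
  ]
}}

```text
time_s: 4.9
tool_pos: [446.9, 214.9, -8.2]
tool_rot: [0.999, 0.054, -0.0, 0.0]
force: [-0.6, 0.1, 0.2]
finger_gap: 0.295
gripper_force: 0.0
```

Call:
{"fn": "move_arm", "kwargs": {
  "steps": [
    {"hand": 0.3, "tx": 0, "ty": 0, "tz": 2, "wx": 0, "wy": 0, "wz": 0},
    {"hand": 0.3, "tx": 0, "ty": 0, "tz": 2, "wx": 0, "wy": 0, "wz": 0},
    {"hand": 0.3, "tx": 0, "ty": 0, "tz": 0, "wx": 0, "wy": 0, "wz": 0}
  ]
}}

```text
time_s: 5.28
tool_pos: [447.2, 215.1, -11.8]
tool_rot: [0.999, 0.054, -0.0, -0.0]
force: [-0.7, 0.2, 0.2]
finger_gap: 0.298
gripper_force: 0.0
```

Call:
{"fn": "move_arm", "kwargs": {
  "steps": [
    {"hand": 0.3, "tx": 0, "ty": 0, "tz": 1, "wx": 0, "wy": 0, "wz": 0},
    {"hand": 0.3, "tx": 0, "ty": 0, "tz": 1, "wx": 0, "wy": 0, "wz": 0}
  ]
}}

```text
time_s: 5.52
tool_pos: [447.4, 215.2, -12.2]
tool_rot: [0.999, 0.054, 0.0, 0.0]
force: [-11.7, -6.0, 30.3]
finger_gap: 0.302
gripper_force: 14.9
```

Contact comes at a reported TCP of z=-12.2 on the 14.2 mm puck top, so the real tips sit about 25 mm behind the reported TCP when shut. I'll allow for that by raising, opening and regrasping at a TCP z of about -24.

Call:
{"fn": "move_arm", "kwargs": {
  "steps": [
    {"hand": 0.3, "tx": 0, "ty": 0, "tz": -8, "wx": 0, "wy": 0, "wz": 0},
    {"hand": 1.0, "tx": 0, "ty": 0, "tz": 0, "wx": 0, "wy": 0, "wz": 0},
    {"hand": 1.0, "tx": 0, "ty": 0, "tz": 0, "wx": 0, "wy": 0, "wz": 0},
    {"hand": 1.0, "tx": 0, "ty": 0, "tz": 8, "wx": 0, "wy": 0, "wz": 0},
    {"hand": 1.0, "tx": 0, "ty": 0, "tz": 10, "wx": 0, "wy": 0, "wz": 0}
  ]
}}

```text
time_s: 6.15
tool_pos: [447.1, 215.0, -24.5]
tool_rot: [0.999, 0.054, -0.0, -0.0]
force: [0.3, -0.1, 0.5]
finger_gap: 0.999
gripper_force: 0.0
```

Call:
{"fn": "move_arm", "kwargs": {
  "steps": [
    {"hand": 0.7, "tx": 0, "ty": 0, "tz": 0, "wx": 0, "wy": 0, "wz": 0},
    {"hand": 0.4, "tx": 0, "ty": 0, "tz": 0, "wx": 0, "wy": 0, "wz": 0},
    {"hand": 0.4, "tx": 0, "ty": 0, "tz": 0, "wx": 0, "wy": 0, "wz": 0},
    {"hand": 0.4, "tx": 0, "ty": 0, "tz": 0, "wx": 0, "wy": 0, "wz": 0}
  ]
}}

```text
time_s: 6.65
tool_pos: [447.3, 215.3, -23.2]
tool_rot: [0.999, 0.054, 0.0, -0.0]
force: [-2.8, -1.6, 5.8]
finger_gap: 0.557
gripper_force: 61.1
```

Call:
{"fn": "move_arm", "kwargs": {
  "steps": [
    {"hand": 0.4, "tx": 0, "ty": 0, "tz": -20, "wx": 0, "wy": 0, "wz": 0},
    {"hand": 0.4, "tx": 0, "ty": 0, "tz": -40, "wx": 0, "wy": 0, "wz": 0},
    {"hand": 0.4, "tx": 0, "ty": 0, "tz": -40, "wx": 0, "wy": 0, "wz": 0},
    {"hand": 0.4, "tx": 0, "ty": 0, "tz": 0, "wx": 0, "wy": 0, "wz": 0},
    {"hand": 0.4, "tx": 0, "ty": 0, "tz": 0, "wx": 0, "wy": 0, "wz": 0}
  ]
}}

```text
time_s: 7.28
tool_pos: [446.8, 214.6, 75.5]
tool_rot: [0.999, 0.054, -0.0, 0.0]
force: [-0.8, -1.0, -3.5]
finger_gap: 0.551
gripper_force: 62.7
```

```bash
python3 look.py w3 448 215 110 60
python3 - <<'E'
from h import *
print(eyes.camera_params('wrist')['cam_to_world'])
z=np.load('pics/w3.npz');p=z['p']
for v in range(170,300,8): print(v,np.round(p[v,256]).tolist(),np.round(p[v,240,2]),np.round(p[v,272,2]))
E
```

```text
tcp [446.80020492 214.56726572  75.52625928] [ 9.98553960e-01  5.37563395e-02 -3.97036581e-04  2.96297564e-04] 7.275
8991 112.84809777212584 ((453.21002197265625, 215.7860107421875), 36.26625061035156) ((449.4729919433594, 217.93505859375), (59.06709289550781, 51.39280700683594), 60.098514556884766)
[[ 1.07472429e-01  9.46172227e-01  3.05299514e-01  5.24362371e+02]
 [-9.94208064e-01  1.02294339e-01  3.29574469e-02  2.23713648e+02]
 [-4.69910785e-05 -3.07073255e-01  9.51685880e-01  2.44031830e+02]
 [ 0.00000000e+00  0.00000000e+00  0.00000000e+00  1.00000000e+00]]
170 [463.0, 217.0, 1.0] -1.0 0.0
178 [457.0, 216.0, 1.0] 0.0 1.0
186 [451.0, 215.0, 0.0] -0.0 0.0
194 [444.0, 215.0, 0.0] 0.0 0.0
202 [438.0, 214.0, 1.0] 1.0 -0.0
210 [472.0, 218.0, 106.0] 104.0 104.0
218 [471.0, 218.0, 113.0] 113.0 113.0
226 [467.0, 217.0, 113.0] 113.0 113.0
234 [464.0, 217.0, 113.0] 113.0 113.0
242 [460.0, 217.0, 113.0] 113.0 114.0
250 [456.0, 216.0, 112.0] 112.0 113.0
258 [451.0, 216.0, 111.0] 112.0 112.0
266 [447.0, 215.0, 111.0] 112.0 112.0
274 [443.0, 215.0, 111.0] 111.0 112.0
282 [439.0, 214.0, 111.0] 111.0 112.0
290 [435.0, 214.0, 112.0] 112.0 113.0
298 [432.0, 214.0, 113.0] 245.0 113.0
```

View pics/w3.png

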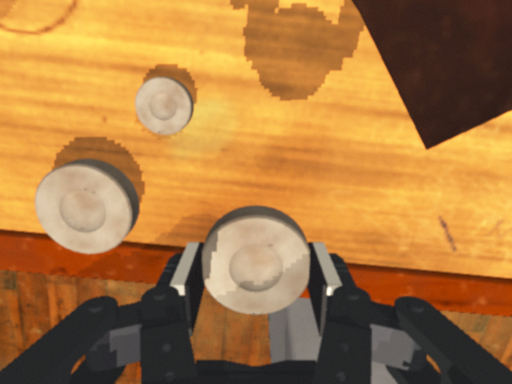

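The puck is held level at px (256,262), with its underside at TCP +23.4 mm. Next I'll move to just behind the seat and look there.

Call:
{"fn": "move_arm", "kwargs": {
  "steps": [
    {"hand": 0.4, "tx": 3, "ty": 30, "tz": -5, "wx": 0, "wy": 0, "wz": 0},
    {"hand": 0.4, "tx": 3, "ty": 55, "tz": 0, "wx": 0, "wy": 0, "wz": 0},
    {"hand": 0.4, "tx": 3, "ty": 60, "tz": 0, "wx": 0, "wy": 0, "wz": 0},
    {"hand": 0.4, "tx": 3, "ty": 60, "tz": 0, "wx": 0, "wy": 0, "wz": 0},
    {"hand": 0.4, "tx": 3, "ty": 60, "tz": 0, "wx": 0, "wy": 0, "wz": 0}
  ]
}}

```text
time_s: 7.95
tool_pos: [489.7, -48.6, 79.9]
tool_rot: [0.999, 0.054, -0.001, -0.0]
force: [1.1, -0.4, -2.7]
finger_gap: 0.555
gripper_force: 62.7
```

Call:
{"fn": "move_arm", "kwargs": {
  "steps": [
    {"hand": 0.4, "tx": 0, "ty": 30, "tz": 0, "wx": 0, "wy": 0, "wz": 0},
    {"hand": 0.4, "tx": 0, "ty": 0, "tz": 0, "wx": 0, "wy": 0, "wz": 0},
    {"hand": 0.4, "tx": 0, "ty": 0, "tz": 0, "wx": 0, "wy": 0, "wz": 0}
  ]
}}

```text
time_s: 8.32
tool_pos: [493.1, -75.6, 80.1]
tool_rot: [0.999, 0.054, -0.001, -0.001]
force: [-0.4, 1.3, -3.1]
finger_gap: 0.556
gripper_force: 62.7
```

```bash
python3 look.py w4 558 -74 44.5 32
python3 - <<'E'
from h import *
for n in ['slide_seat','slide_push','puck']: print(n,[(np.round(r['location'],1).tolist(),round(r['conf'],2)) for r in models.recognise('wrist',n)])
z=np.load('pics/w4.npz');p=z['p'];d=z['d']
near=(p[...,0]>480)&(p[...,0]<640)&(abs(p[...,1]+74)<80)&(d>0)
m=near&(abs(p[...,2]-50)<2.0); q=p[m][:,:2].astype(np.float32); print('top',len(q),np.median(p[m][:,2]),cv2.minAreaRect(q))
m=near&(abs(p[...,2]-44)<2.0); q=p[m][:,:2].astype(np.float32); print('floor',len(q),cv2.minEnclosingCircle(q),q.mean(0))
m=near&(abs(p[...,2]-30)<2.0); q=p[m][:,:2].astype(np.float32); print('bars',len(q),cv2.minAreaRect(q))
E
```

```text
tcp [493.08801823 -75.59354838  80.14708978] [ 9.98527347e-01  5.42372309e-02 -1.02696879e-03 -6.37307107e-04] 8.325
7443 44.57661578197337 ((558.0960083007812, -74.01648712158203), 31.574872970581055) ((561.6571044921875, -73.64421081542969), (56.13395309448242, 57.26512145996094), 25.718856811523438)
slide_seat [([552.0, -76.7, 50.7], 0.92)]
slide_push [([548.7, -74.0, 50.1], 0.78)]
puck [([496.5, -73.3, 116.9], 0.6)]
top 21806 50.51403191866605 ((539.5426635742188, -75.71464538574219), (120.28559112548828, 90.57369232177734), 5.6862053871154785)
floor 7047 ((561.3056030273438, -73.60992431640625), 27.691640853881836) [562.17596 -73.47237]
bars 6085 ((545.87451171875, -75.04029083251953), (144.0333709716797, 118.19241333007812), 5.668831825256348)
```

View pics/w4.png

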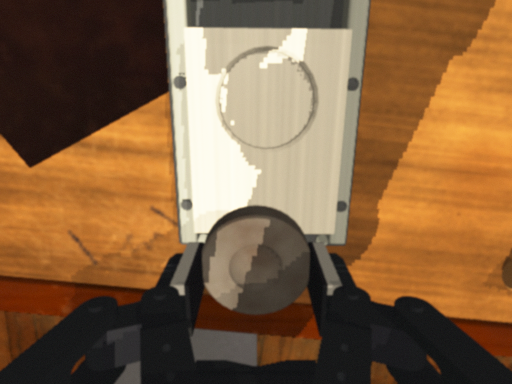

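Run:
```python
from h import *
from scipy.optimize import least_squares
z=np.load('pics/w4.npz');p=z['p'];d=z['d']
for zt in (0,):
    pts=[]
    for u in range(216,298,3):
        col=p[:300,u]; ok=np.where((d[:300,u]>0)&(col[:,2]>115)&(col[:,2]<120))[0]
        if len(ok): pts.append(col[ok[0]])
    pts=np.array(pts); print(len(pts),pts[:,2].min(),pts[:,2].max())
    f=least_squares(lambda c:np.hypot(pts[:,0]-c[0],pts[:,1]-c[1])-25,[493,-75],loss='soft_l1'); print(f.x,np.abs(f.fun).max(), f.x-[493.09,-75.59])
```

```text
28 115.13683459955527 117.8486019214547
[493.52333391 -74.73427227] 0.3375914098660644 [0.43333391 0.85572773]
```

Call:
{"fn": "move_arm", "kwargs": {
  "steps": [
    {"hand": 0.4, "tx": 33.7, "ty": 3.1, "tz": 0, "wx": 0, "wy": 0, "wz": 0},
    {"hand": 0.4, "tx": 33.8, "ty": 3.1, "tz": 0, "wx": 0, "wy": 0, "wz": 0},
    {"hand": 0.4, "tx": 0, "ty": 0, "tz": 25, "wx": 0, "wy": 0, "wz": 0},
    {"hand": 0.4, "tx": 0, "ty": 0, "tz": 20, "wx": 0, "wy": 0, "wz": 0},
    {"hand": 0.4, "tx": 0, "ty": 0, "tz": 0, "wx": 0, "wy": 0, "wz": 0}
  ]
}}

```text
time_s: 9.15
tool_pos: [560.2, -74.6, 34.7]
tool_rot: [0.999, 0.054, -0.002, -0.001]
force: [-0.2, -0.0, -2.6]
finger_gap: 0.552
gripper_force: 62.7
```

Call:
{"fn": "move_arm", "kwargs": {
  "steps": [
    {"hand": 0.4, "tx": 0.6, "ty": 0, "tz": 5, "wx": 0, "wy": 0, "wz": 0},
    {"hand": 0.4, "tx": 0, "ty": 0, "tz": 3, "wx": 0, "wy": 0, "wz": 0},
    {"hand": 0.4, "tx": 0, "ty": 0, "tz": 2, "wx": 0, "wy": 0, "wz": 0},
    {"hand": 0.4, "tx": 0, "ty": 0, "tz": 0, "wx": 0, "wy": 0, "wz": 0}
  ]
}}

```text
time_s: 9.65
tool_pos: [562.3, -75.4, 26.5]
tool_rot: [0.999, 0.054, 0.0, 0.0]
force: [-0.4, -0.5, -2.4]
finger_gap: 0.557
gripper_force: 62.7
```

Call:
{"fn": "move_arm", "kwargs": {
  "steps": [
    {"hand": 0.4, "tx": -1, "ty": -0.5, "tz": 2, "wx": 0, "wy": 0, "wz": 0},
    {"hand": 0.4, "tx": 0, "ty": 0, "tz": 1, "wx": 0, "wy": 0, "wz": 0},
    {"hand": 0.4, "tx": 0, "ty": 0, "tz": 0, "wx": 0, "wy": 0, "wz": 0}
  ]
}}

```text
time_s: 10.02
tool_pos: [561.2, -75.0, 23.2]
tool_rot: [0.999, 0.054, -0.0, -0.0]
force: [-0.5, -0.6, -3.0]
finger_gap: 0.555
gripper_force: 62.7
```

Call:
{"fn": "move_arm", "kwargs": {
  "steps": [
    {"hand": 0.4, "tx": 0, "ty": 0, "tz": 1.5, "wx": 0, "wy": 0, "wz": 0},
    {"hand": 0.4, "tx": 0, "ty": 0, "tz": 0, "wx": 0, "wy": 0, "wz": 0}
  ]
}}

```text
time_s: 10.28
tool_pos: [561.3, -75.0, 21.8]
tool_rot: [0.999, 0.054, 0.0, -0.0]
force: [0.0, 0.1, -3.2]
finger_gap: 0.545
gripper_force: 62.7
```

Still no contact with the underside at about 45 mm, so I'm releasing in small steps and then rising.

Call:
{"fn": "move_arm", "kwargs": {
  "steps": [
    {"hand": 0.6, "tx": 0, "ty": 0, "tz": 0, "wx": 0, "wy": 0, "wz": 0},
    {"hand": 0.8, "tx": 0, "ty": 0, "tz": 0, "wx": 0, "wy": 0, "wz": 0},
    {"hand": 0.9, "tx": 0, "ty": 0, "tz": -5, "wx": 0, "wy": 0, "wz": 0},
    {"hand": 0.9, "tx": 0, "ty": 0, "tz": -40, "wx": 0, "wy": 0, "wz": 0},
    {"hand": 0.9, "tx": -50, "ty": 0, "tz": -25, "wx": 0, "wy": 0, "wz": 0}
  ]
}}

```text
time_s: 10.9
tool_pos: [514.2, -79.5, 94.1]
tool_rot: [0.999, 0.055, 0.002, -0.001]
force: [-0.5, -0.3, 1.1]
finger_gap: 0.899
gripper_force: 0.0
```

Call:
{"fn": "move_arm", "kwargs": {
  "steps": [
    {"hand": 0.5, "tx": -50, "ty": -5, "tz": 0, "wx": 0, "wy": 0, "wz": 0},
    {"hand": 0.0, "tx": -17, "ty": -5, "tz": 0, "wx": 0, "wy": 0, "wz": 0},
    {"hand": 0.0, "tx": 0, "ty": 0, "tz": 0, "wx": 0, "wy": 0, "wz": 0},
    {"hand": 0.0, "tx": 0, "ty": 0, "tz": 0, "wx": 0, "wy": 0, "wz": 0}
  ]
}}

```text
time_s: 11.4
tool_pos: [445.0, -77.8, 92.4]
tool_rot: [0.999, 0.054, 0.001, 0.0]
force: [0.2, -0.1, 0.1]
finger_gap: 0.045
gripper_force: 0.0
```

```bash
python3 look.py w5 561 -73.5 58 28
python3 - <<'E'
from h import *
z=np.load('pics/w5.npz');p=z['p'];d=z['d']
m=(d>0)&(np.hypot(p[...,0]-561,p[...,1]+74)<28)&(p[...,2]>54); q=p[m]
A=np.c_[q[:,:2]-q[:,:2].mean(0),np.ones(len(q))]; print('plane',np.linalg.lstsq(A,q[:,2],rcond=None)[0])
near=(p[...,0]>460)&(p[...,0]<640)&(abs(p[...,1]+74)<80)&(d>0)
m=near&(abs(p[...,2]-50)<2.0); q=p[m][:,:2].astype(np.float32); print('top',cv2.minAreaRect(q))
E
```

```text
tcp [444.97794298 -77.75067405  92.38340798] [9.98544270e-01 5.39330592e-02 7.45620047e-04 1.02991914e-04] 11.4
4471 58.176217847287916 ((561.3063354492188, -74.11753845214844), 24.92521095275879) ((551.52734375, -75.08291625976562), (30.071189880371094, 49.60929870605469), 5.197179794311523)
plane [-3.30668610e-02 -3.66678651e-03  5.80669007e+01]
top ((523.7218627929688, -77.38614654541016), (88.89097595214844, 90.63240814208984), 5.908541202545166)
```

View pics/w5.png

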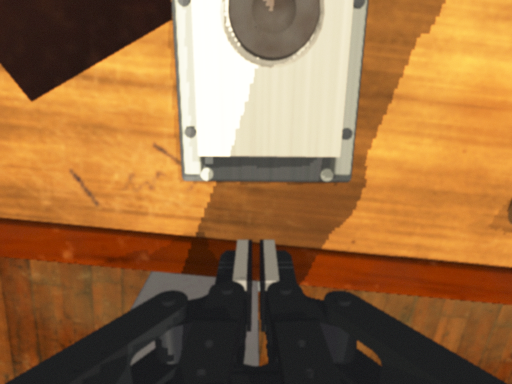

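The wrist picture shows the puck flat in the seat at px (272,20), top at 58.1 mm, with the slide's rear edge at row 157 (face middle near (479.6,-82)) and the fingers shut. I'm going down behind the slide.

Call:
{"fn": "move_arm", "kwargs": {
  "steps": [
    {"hand": 0.0, "tx": -1, "ty": 7.6, "tz": 20, "wx": 0, "wy": 0, "wz": 0},
    {"hand": 0.0, "tx": 0, "ty": 0, "tz": 40, "wx": 0, "wy": 0, "wz": 0},
    {"hand": 0.0, "tx": 0, "ty": 0, "tz": 25, "wx": 0, "wy": 0, "wz": 0},
    {"hand": 0.0, "tx": 0, "ty": 0, "tz": 9, "wx": 0, "wy": 0, "wz": 0},
    {"hand": 0.0, "tx": 0, "ty": 0, "tz": 0, "wx": 0, "wy": 0, "wz": 0}
  ]
}}

```text
time_s: 12.08
tool_pos: [444.0, -85.0, -2.3]
tool_rot: [0.999, 0.054, -0.0, -0.0]
force: [-0.1, -0.5, 0.6]
finger_gap: -0.0
gripper_force: 0.0
```

Call:
{"fn": "move_arm", "kwargs": {
  "steps": [
    {"hand": 0.0, "tx": 5, "ty": 0, "tz": 0, "wx": 0, "wy": 0, "wz": 0},
    {"hand": 0.0, "tx": 5, "ty": 0, "tz": 0, "wx": 0, "wy": 0, "wz": 0},
    {"hand": 0.0, "tx": 2, "ty": 0, "tz": 0, "wx": 0, "wy": 0, "wz": 0},
    {"hand": 0.0, "tx": 0, "ty": 0, "tz": 0, "wx": 0, "wy": 0, "wz": 0}
  ]
}}

```text
time_s: 12.58
tool_pos: [455.9, -84.0, -1.9]
tool_rot: [0.999, 0.054, 0.0, 0.0]
force: [-0.0, -0.1, -0.4]
finger_gap: -0.001
gripper_force: 0.0
```

Call:
{"fn": "move_arm", "kwargs": {
  "steps": [
    {"hand": 0.0, "tx": 2, "ty": 0, "tz": 0, "wx": 0, "wy": 0, "wz": 0},
    {"hand": 0.0, "tx": 2, "ty": 0, "tz": 0, "wx": 0, "wy": 0, "wz": 0},
    {"hand": 0.0, "tx": 2, "ty": 0, "tz": 0, "wx": 0, "wy": 0, "wz": 0},
    {"hand": 0.0, "tx": 0, "ty": 0, "tz": 0, "wx": 0, "wy": 0, "wz": 0}
  ]
}}

```text
time_s: 13.08
tool_pos: [461.7, -83.3, -2.2]
tool_rot: [0.999, 0.054, 0.0, -0.0]
force: [0.3, -0.2, -0.2]
finger_gap: -0.0
gripper_force: 0.0
```

Call:
{"fn": "move_arm", "kwargs": {
  "steps": [
    {"hand": 0.0, "tx": 0.6, "ty": 0, "tz": 0, "wx": 0, "wy": 0, "wz": 0},
    {"hand": 0.0, "tx": 0.6, "ty": 0, "tz": 0, "wx": 0, "wy": 0, "wz": 0},
    {"hand": 0.0, "tx": 0.6, "ty": 0, "tz": 0, "wx": 0, "wy": 0, "wz": 0},
    {"hand": 0.0, "tx": 0.6, "ty": 0, "tz": 0, "wx": 0, "wy": 0, "wz": 0},
    {"hand": 0.0, "tx": 0.6, "ty": 0, "tz": 0, "wx": 0, "wy": 0, "wz": 0}
  ]
}}

```text
time_s: 13.7
tool_pos: [464.6, -83.0, -2.2]
tool_rot: [0.999, 0.054, 0.0, -0.0]
force: [-0.1, -0.3, 0.6]
finger_gap: -0.001
gripper_force: 0.0
```

Call:
{"fn": "move_arm", "kwargs": {
  "steps": [
    {"hand": 0.0, "tx": 0.6, "ty": 0, "tz": 0, "wx": 0, "wy": 0, "wz": 0},
    {"hand": 0.0, "tx": 0.6, "ty": 0, "tz": 0, "wx": 0, "wy": 0, "wz": 0},
    {"hand": 0.0, "tx": 0.6, "ty": 0, "tz": 0, "wx": 0, "wy": 0, "wz": 0},
    {"hand": 0.0, "tx": 0.6, "ty": 0, "tz": 0, "wx": 0, "wy": 0, "wz": 0},
    {"hand": 0.0, "tx": 0.6, "ty": 0, "tz": 0, "wx": 0, "wy": 0, "wz": 0}
  ]
}}

```text
time_s: 14.32
tool_pos: [467.6, -82.7, -2.2]
tool_rot: [0.999, 0.054, 0.0, -0.0]
force: [-0.1, -0.5, -0.5]
finger_gap: 0.005
gripper_force: 0.0
```

Call:
{"fn": "move_arm", "kwargs": {
  "steps": [
    {"hand": 0.0, "tx": 0.5, "ty": 0, "tz": 0, "wx": 0, "wy": 0, "wz": 0},
    {"hand": 0.0, "tx": 0.5, "ty": 0, "tz": 0, "wx": 0, "wy": 0, "wz": 0},
    {"hand": 0.0, "tx": 0.5, "ty": 0, "tz": 0, "wx": 0, "wy": 0, "wz": 0},
    {"hand": 0.0, "tx": 0.5, "ty": 0, "tz": 0, "wx": 0, "wy": 0, "wz": 0}
  ]
}}

```text
time_s: 14.82
tool_pos: [468.9, -82.6, -2.3]
tool_rot: [0.999, 0.054, -0.001, -0.0]
force: [-3.9, -1.0, 2.8]
finger_gap: 0.003
gripper_force: 1.9
```

Call:
{"fn": "move_arm", "kwargs": {
  "steps": [
    {"hand": 0.0, "tx": 0.4, "ty": 0, "tz": 0, "wx": 0, "wy": 0, "wz": 0},
    {"hand": 0.0, "tx": 0.4, "ty": 0, "tz": 0, "wx": 0, "wy": 0, "wz": 0},
    {"hand": 0.0, "tx": 0.4, "ty": 0, "tz": 0, "wx": 0, "wy": 0, "wz": 0}
  ]
}}

```text
time_s: 15.2
tool_pos: [469.0, -82.7, -2.5]
tool_rot: [0.999, 0.054, -0.002, 0.0]
force: [-8.4, -0.0, 6.2]
finger_gap: -0.001
gripper_force: 4.3
```

Call:
{"fn": "move_arm", "kwargs": {
  "steps": [
    {"hand": 0.0, "tx": 0.4, "ty": 0, "tz": 0, "wx": 0, "wy": 0, "wz": 0},
    {"hand": 0.0, "tx": 0.4, "ty": 0, "tz": 0, "wx": 0, "wy": 0, "wz": 0},
    {"hand": 0.0, "tx": 0.4, "ty": 0, "tz": 0, "wx": 0, "wy": 0, "wz": 0}
  ]
}}

```text
time_s: 15.58
tool_pos: [469.8, -82.6, -2.6]
tool_rot: [0.999, 0.054, -0.002, 0.0]
force: [-9.4, -0.6, 7.7]
finger_gap: 0.004
gripper_force: 4.5
```

Call:
{"fn": "move_arm", "kwargs": {
  "steps": [
    {"hand": 0.0, "tx": 0.7, "ty": 0, "tz": -0.1, "wx": 0, "wy": 0, "wz": 0},
    {"hand": 0.0, "tx": 0.7, "ty": 0, "tz": -0.1, "wx": 0, "wy": 0, "wz": 0},
    {"hand": 0.0, "tx": 0.7, "ty": 0, "tz": -0.1, "wx": 0, "wy": 0, "wz": 0},
    {"hand": 0.0, "tx": 0.7, "ty": 0, "tz": -0.1, "wx": 0, "wy": 0, "wz": 0},
    {"hand": 0.0, "tx": 0.7, "ty": 0, "tz": 0, "wx": 0, "wy": 0, "wz": 0}
  ]
}}

```text
time_s: 16.2
tool_pos: [472.8, -82.3, -2.5]
tool_rot: [0.999, 0.054, -0.002, 0.0]
force: [-9.9, -1.3, 4.8]
finger_gap: -0.0
gripper_force: 4.6
```

Steady at about 10 N. I'll keep easing it to the break-free point, around TCP x 479–485.

Call:
{"fn": "move_arm", "kwargs": {
  "steps": [
    {"hand": 0.0, "tx": 0.8, "ty": 0, "tz": -0.1, "wx": 0, "wy": 0, "wz": 0},
    {"hand": 0.0, "tx": 0.8, "ty": 0, "tz": -0.1, "wx": 0, "wy": 0, "wz": 0},
    {"hand": 0.0, "tx": 0.8, "ty": 0, "tz": -0.1, "wx": 0, "wy": 0, "wz": 0},
    {"hand": 0.0, "tx": 0.8, "ty": 0, "tz": 0, "wx": 0, "wy": 0, "wz": 0},
    {"hand": 0.0, "tx": 0.8, "ty": 0, "tz": 0, "wx": 0, "wy": 0, "wz": 0}
  ]
}}

```text
time_s: 16.82
tool_pos: [476.4, -81.9, -2.5]
tool_rot: [0.999, 0.054, -0.003, -0.0]
force: [-8.4, -2.0, 2.6]
finger_gap: 0.002
gripper_force: 4.6
```

Call:
{"fn": "move_arm", "kwargs": {
  "steps": [
    {"hand": 0.0, "tx": 0.8, "ty": 0, "tz": 0, "wx": 0, "wy": 0, "wz": 0},
    {"hand": 0.0, "tx": 0.8, "ty": 0, "tz": 0, "wx": 0, "wy": 0, "wz": 0},
    {"hand": 0.0, "tx": 0.8, "ty": 0, "tz": 0, "wx": 0, "wy": 0, "wz": 0},
    {"hand": 0.0, "tx": 0.8, "ty": 0, "tz": 0, "wx": 0, "wy": 0, "wz": 0},
    {"hand": 0.0, "tx": 0.8, "ty": 0, "tz": 0, "wx": 0, "wy": 0, "wz": 0}
  ]
}}

```text
time_s: 17.45
tool_pos: [481.2, -81.4, -2.5]
tool_rot: [0.999, 0.054, -0.002, -0.0]
force: [-1.9, 0.0, -2.7]
finger_gap: -0.007
gripper_force: 0.9
```

Call:
{"fn": "move_arm", "kwargs": {
  "steps": [
    {"hand": 0.0, "tx": 0.8, "ty": 0, "tz": 0, "wx": 0, "wy": 0, "wz": 0},
    {"hand": 0.0, "tx": 0.8, "ty": 0, "tz": 0, "wx": 0, "wy": 0, "wz": 0},
    {"hand": 0.0, "tx": 0.8, "ty": 0, "tz": 0, "wx": 0, "wy": 0, "wz": 0},
    {"hand": 0.0, "tx": 0.8, "ty": 0, "tz": 0, "wx": 0, "wy": 0, "wz": 0},
    {"hand": 0.0, "tx": 0.8, "ty": 0, "tz": 0, "wx": 0, "wy": 0, "wz": 0}
  ]
}}

```text
time_s: 18.08
tool_pos: [487.4, -80.5, -1.5]
tool_rot: [0.999, 0.054, 0.0, -0.0]
force: [-2.1, -0.3, -1.6]
finger_gap: -0.002
gripper_force: 1.3
```

It has broken free and runs at about 2–3 N. The pin can't be met before TCP x≈540, so I'll advance at 13 mm/s to about 535.

Call:
{"fn": "move_arm", "kwargs": {
  "steps": [
    {"hand": 0.0, "tx": 1.6, "ty": 0, "tz": 0, "wx": 0, "wy": 0, "wz": 0},
    {"hand": 0.0, "tx": 1.6, "ty": 0, "tz": 0, "wx": 0, "wy": 0, "wz": 0},
    {"hand": 0.0, "tx": 1.6, "ty": 0, "tz": 0, "wx": 0, "wy": 0, "wz": 0},
    {"hand": 0.0, "tx": 1.6, "ty": 0, "tz": 0, "wx": 0, "wy": 0, "wz": 0},
    {"hand": 0.0, "tx": 1.6, "ty": 0, "tz": 0, "wx": 0, "wy": 0, "wz": 0}
  ]
}}

```text
time_s: 18.7
tool_pos: [495.4, -79.7, -1.5]
tool_rot: [0.999, 0.054, 0.0, -0.0]
force: [-1.8, 0.1, -2.5]
finger_gap: -0.004
gripper_force: 1.3
```

Call:
{"fn": "move_arm", "kwargs": {
  "steps": [
    {"hand": 0.0, "tx": 1.6, "ty": 0, "tz": 0, "wx": 0, "wy": 0, "wz": 0},
    {"hand": 0.0, "tx": 1.6, "ty": 0, "tz": 0, "wx": 0, "wy": 0, "wz": 0},
    {"hand": 0.0, "tx": 1.6, "ty": 0, "tz": 0, "wx": 0, "wy": 0, "wz": 0},
    {"hand": 0.0, "tx": 1.6, "ty": 0, "tz": 0, "wx": 0, "wy": 0, "wz": 0},
    {"hand": 0.0, "tx": 1.6, "ty": 0, "tz": 0, "wx": 0, "wy": 0, "wz": 0}
  ]
}}

```text
time_s: 19.32
tool_pos: [503.3, -78.9, -1.5]
tool_rot: [0.999, 0.054, 0.0, -0.0]
force: [-2.6, -0.2, -2.3]
finger_gap: 0.003
gripper_force: 1.3
```

Call:
{"fn": "move_arm", "kwargs": {
  "steps": [
    {"hand": 0.0, "tx": 1.6, "ty": 0, "tz": 0, "wx": 0, "wy": 0, "wz": 0},
    {"hand": 0.0, "tx": 1.6, "ty": 0, "tz": 0, "wx": 0, "wy": 0, "wz": 0},
    {"hand": 0.0, "tx": 1.6, "ty": 0, "tz": 0, "wx": 0, "wy": 0, "wz": 0},
    {"hand": 0.0, "tx": 1.6, "ty": 0, "tz": 0, "wx": 0, "wy": 0, "wz": 0},
    {"hand": 0.0, "tx": 1.6, "ty": 0, "tz": 0, "wx": 0, "wy": 0, "wz": 0}
  ]
}}

```text
time_s: 19.95
tool_pos: [511.3, -78.1, -1.4]
tool_rot: [0.999, 0.054, 0.0, 0.0]
force: [-2.0, 0.0, -1.8]
finger_gap: 0.002
gripper_force: 1.3
```

Call:
{"fn": "move_arm", "kwargs": {
  "steps": [
    {"hand": 0.0, "tx": 1.6, "ty": 0, "tz": 0, "wx": 0, "wy": 0, "wz": 0},
    {"hand": 0.0, "tx": 1.6, "ty": 0, "tz": 0, "wx": 0, "wy": 0, "wz": 0},
    {"hand": 0.0, "tx": 1.6, "ty": 0, "tz": 0, "wx": 0, "wy": 0, "wz": 0},
    {"hand": 0.0, "tx": 1.6, "ty": 0, "tz": 0, "wx": 0, "wy": 0, "wz": 0},
    {"hand": 0.0, "tx": 1.6, "ty": 0, "tz": 0, "wx": 0, "wy": 0, "wz": 0}
  ]
}}

```text
time_s: 20.58
tool_pos: [519.3, -77.3, -1.4]
tool_rot: [0.999, 0.054, 0.0, 0.0]
force: [-2.3, -3.0, -1.8]
finger_gap: -0.003
gripper_force: 1.3
```

Call:
{"fn": "move_arm", "kwargs": {
  "steps": [
    {"hand": 0.0, "tx": 1.6, "ty": 0, "tz": 0, "wx": 0, "wy": 0, "wz": 0},
    {"hand": 0.0, "tx": 1.6, "ty": 0, "tz": 0, "wx": 0, "wy": 0, "wz": 0},
    {"hand": 0.0, "tx": 1.6, "ty": 0, "tz": 0, "wx": 0, "wy": 0, "wz": 0},
    {"hand": 0.0, "tx": 1.6, "ty": 0, "tz": 0, "wx": 0, "wy": 0, "wz": 0},
    {"hand": 0.0, "tx": 1.6, "ty": 0, "tz": 0, "wx": 0, "wy": 0, "wz": 0}
  ]
}}

```text
time_s: 21.2
tool_pos: [527.3, -76.4, -1.4]
tool_rot: [0.999, 0.054, 0.0, 0.0]
force: [-2.4, -2.2, -0.7]
finger_gap: 0.002
gripper_force: 1.3
```

Call:
{"fn": "move_arm", "kwargs": {
  "steps": [
    {"hand": 0.0, "tx": 1.6, "ty": 0, "tz": 0, "wx": 0, "wy": 0, "wz": 0},
    {"hand": 0.0, "tx": 1.6, "ty": 0, "tz": 0, "wx": 0, "wy": 0, "wz": 0},
    {"hand": 0.0, "tx": 1.6, "ty": 0, "tz": 0, "wx": 0, "wy": 0, "wz": 0},
    {"hand": 0.0, "tx": 1.6, "ty": 0, "tz": 0, "wx": 0, "wy": 0, "wz": 0},
    {"hand": 0.0, "tx": 1.6, "ty": 0, "tz": 0, "wx": 0, "wy": 0, "wz": 0}
  ]
}}

```text
time_s: 21.82
tool_pos: [535.3, -75.4, -1.4]
tool_rot: [0.999, 0.054, 0.0, -0.0]
force: [-2.1, -2.4, 0.6]
finger_gap: 0.002
gripper_force: 1.3
```

Call:
{"fn": "move_arm", "kwargs": {
  "steps": [
    {"hand": 0.0, "tx": 1, "ty": 0, "tz": 0, "wx": 0, "wy": 0, "wz": 0},
    {"hand": 0.0, "tx": 1, "ty": 0, "tz": 0, "wx": 0, "wy": 0, "wz": 0},
    {"hand": 0.0, "tx": 1, "ty": 0, "tz": 0, "wx": 0, "wy": 0, "wz": 0},
    {"hand": 0.0, "tx": 1, "ty": 0, "tz": 0, "wx": 0, "wy": 0, "wz": 0}
  ]
}}

```text
time_s: 22.32
tool_pos: [539.2, -74.9, -1.4]
tool_rot: [0.999, 0.054, 0.0, -0.0]
force: [-2.8, -2.5, 1.6]
finger_gap: -0.004
gripper_force: 1.3
```

Call:
{"fn": "move_arm", "kwargs": {
  "steps": [
    {"hand": 0.0, "tx": 0.7, "ty": 0, "tz": 0, "wx": 0, "wy": 0, "wz": 0},
    {"hand": 0.0, "tx": 0.7, "ty": 0, "tz": 0, "wx": 0, "wy": 0, "wz": 0},
    {"hand": 0.0, "tx": 0.7, "ty": 0, "tz": 0, "wx": 0, "wy": 0, "wz": 0},
    {"hand": 0.0, "tx": 0.7, "ty": 0, "tz": 0, "wx": 0, "wy": 0, "wz": 0},
    {"hand": 0.0, "tx": 0.7, "ty": 0, "tz": 0, "wx": 0, "wy": 0, "wz": 0}
  ]
}}

```text
time_s: 22.95
tool_pos: [542.6, -74.5, -1.4]
tool_rot: [0.999, 0.054, 0.0, -0.0]
force: [-2.5, -1.1, 0.9]
finger_gap: 0.0
gripper_force: 1.3
```

Call:
{"fn": "move_arm", "kwargs": {
  "steps": [
    {"hand": 0.0, "tx": 0.7, "ty": 0, "tz": 0, "wx": 0, "wy": 0, "wz": 0},
    {"hand": 0.0, "tx": 0.7, "ty": 0, "tz": 0, "wx": 0, "wy": 0, "wz": 0},
    {"hand": 0.0, "tx": 0.7, "ty": 0, "tz": 0, "wx": 0, "wy": 0, "wz": 0},
    {"hand": 0.0, "tx": 0.7, "ty": 0, "tz": 0, "wx": 0, "wy": 0, "wz": 0},
    {"hand": 0.0, "tx": 0.7, "ty": 0, "tz": 0, "wx": 0, "wy": 0, "wz": 0}
  ]
}}

```text
time_s: 23.58
tool_pos: [546.0, -74.2, -1.5]
tool_rot: [0.999, 0.054, 0.0, -0.0]
force: [-3.3, -1.7, 1.4]
finger_gap: 0.0
gripper_force: 1.3
```

Call:
{"fn": "move_arm", "kwargs": {
  "steps": [
    {"hand": 0.0, "tx": 0.7, "ty": 0, "tz": 0, "wx": 0, "wy": 0, "wz": 0},
    {"hand": 0.0, "tx": 0.7, "ty": 0, "tz": 0, "wx": 0, "wy": 0, "wz": 0},
    {"hand": 0.0, "tx": 0.7, "ty": 0, "tz": 0, "wx": 0, "wy": 0, "wz": 0},
    {"hand": 0.0, "tx": 0.7, "ty": 0, "tz": 0, "wx": 0, "wy": 0, "wz": 0},
    {"hand": 0.0, "tx": 0.7, "ty": 0, "tz": 0, "wx": 0, "wy": 0, "wz": 0}
  ]
}}

```text
time_s: 24.2
tool_pos: [549.5, -73.9, -1.5]
tool_rot: [0.999, 0.054, 0.0, -0.0]
force: [-2.3, -1.2, 2.6]
finger_gap: 0.001
gripper_force: 1.3
```

Call:
{"fn": "move_arm", "kwargs": {
  "steps": [
    {"hand": 0.0, "tx": 0.7, "ty": 0, "tz": 0, "wx": 0, "wy": 0, "wz": 0},
    {"hand": 0.0, "tx": 0.7, "ty": 0, "tz": 0, "wx": 0, "wy": 0, "wz": 0},
    {"hand": 0.0, "tx": 0.7, "ty": 0, "tz": 0, "wx": 0, "wy": 0, "wz": 0},
    {"hand": 0.0, "tx": 0.7, "ty": 0, "tz": 0, "wx": 0, "wy": 0, "wz": 0},
    {"hand": 0.0, "tx": 0.7, "ty": 0, "tz": 0, "wx": 0, "wy": 0, "wz": 0}
  ]
}}

```text
time_s: 24.82
tool_pos: [553.0, -73.5, -1.5]
tool_rot: [0.999, 0.054, 0.0, -0.0]
force: [-2.2, -1.2, 1.2]
finger_gap: 0.0
gripper_force: 1.3
```

Call:
{"fn": "move_arm", "kwargs": {
  "steps": [
    {"hand": 0.0, "tx": 0.7, "ty": 0, "tz": 0, "wx": 0, "wy": 0, "wz": 0},
    {"hand": 0.0, "tx": 0.7, "ty": 0, "tz": 0, "wx": 0, "wy": 0, "wz": 0},
    {"hand": 0.0, "tx": 0.7, "ty": 0, "tz": 0, "wx": 0, "wy": 0, "wz": 0},
    {"hand": 0.0, "tx": 0.7, "ty": 0, "tz": 0, "wx": 0, "wy": 0, "wz": 0},
    {"hand": 0.0, "tx": 0.7, "ty": 0, "tz": 0, "wx": 0, "wy": 0, "wz": 0}
  ]
}}

```text
time_s: 25.45
tool_pos: [556.5, -73.1, -1.5]
tool_rot: [0.999, 0.054, 0.0, -0.0]
force: [-2.1, -2.3, 2.6]
finger_gap: -0.001
gripper_force: 1.3
```

Call:
{"fn": "move_arm", "kwargs": {
  "steps": [
    {"hand": 0.0, "tx": 0.7, "ty": 0, "tz": 0, "wx": 0, "wy": 0, "wz": 0},
    {"hand": 0.0, "tx": 0.7, "ty": 0, "tz": 0, "wx": 0, "wy": 0, "wz": 0},
    {"hand": 0.0, "tx": 0.7, "ty": 0, "tz": 0, "wx": 0, "wy": 0, "wz": 0},
    {"hand": 0.0, "tx": 0.7, "ty": 0, "tz": 0, "wx": 0, "wy": 0, "wz": 0},
    {"hand": 0.0, "tx": 0.7, "ty": 0, "tz": 0, "wx": 0, "wy": 0, "wz": 0}
  ]
}}

```text
time_s: 26.08
tool_pos: [559.9, -72.8, -1.5]
tool_rot: [0.999, 0.054, -0.0, -0.0]
force: [-2.3, -2.4, 1.9]
finger_gap: -0.001
gripper_force: 1.3
```

Call:
{"fn": "move_arm", "kwargs": {
  "steps": [
    {"hand": 0.0, "tx": 0.7, "ty": 0, "tz": 0, "wx": 0, "wy": 0, "wz": 0},
    {"hand": 0.0, "tx": 0.7, "ty": 0, "tz": 0, "wx": 0, "wy": 0, "wz": 0},
    {"hand": 0.0, "tx": 0.7, "ty": 0, "tz": 0, "wx": 0, "wy": 0, "wz": 0},
    {"hand": 0.0, "tx": 0.7, "ty": 0, "tz": 0, "wx": 0, "wy": 0, "wz": 0},
    {"hand": 0.0, "tx": 0.7, "ty": 0, "tz": 0, "wx": 0, "wy": 0, "wz": 0}
  ]
}}

```text
time_s: 26.7
tool_pos: [562.7, -72.5, -1.5]
tool_rot: [0.999, 0.054, -0.001, 0.0]
force: [-6.5, -2.6, 5.1]
finger_gap: 0.001
gripper_force: 3.3
```

The pin has been met at about 562 (6.5 N), so I'm switching to small steps.

Call:
{"fn": "move_arm", "kwargs": {
  "steps": [
    {"hand": 0.0, "tx": 0.6, "ty": 0, "tz": 0, "wx": 0, "wy": 0, "wz": 0},
    {"hand": 0.0, "tx": 0.6, "ty": 0, "tz": 0, "wx": 0, "wy": 0, "wz": 0},
    {"hand": 0.0, "tx": 0.6, "ty": 0, "tz": 0, "wx": 0, "wy": 0, "wz": 0},
    {"hand": 0.0, "tx": 0.6, "ty": 0, "tz": 0, "wx": 0, "wy": 0, "wz": 0}
  ]
}}

```text
time_s: 27.2
tool_pos: [564.5, -72.3, -1.5]
tool_rot: [0.999, 0.054, -0.001, 0.0]
force: [-8.3, -2.0, 8.5]
finger_gap: 0.003
gripper_force: 4.5
```

Call:
{"fn": "move_arm", "kwargs": {
  "steps": [
    {"hand": 0.0, "tx": 0.5, "ty": 0, "tz": -0.1, "wx": 0, "wy": 0, "wz": 0},
    {"hand": 0.0, "tx": 0.5, "ty": 0, "tz": -0.1, "wx": 0, "wy": 0, "wz": 0},
    {"hand": 0.0, "tx": 0.5, "ty": 0, "tz": -0.1, "wx": 0, "wy": 0, "wz": 0}
  ]
}}

```text
time_s: 27.58
tool_pos: [565.4, -72.2, -1.5]
tool_rot: [0.999, 0.054, -0.002, 0.0]
force: [-9.8, -2.3, 6.4]
finger_gap: 0.002
gripper_force: 5.0
```

Call:
{"fn": "move_arm", "kwargs": {
  "steps": [
    {"hand": 0.0, "tx": 0.5, "ty": 0, "tz": -0.1, "wx": 0, "wy": 0, "wz": 0},
    {"hand": 0.0, "tx": 0.5, "ty": 0, "tz": -0.1, "wx": 0, "wy": 0, "wz": 0}
  ]
}}

```text
time_s: 27.82
tool_pos: [565.8, -72.2, -1.5]
tool_rot: [0.999, 0.054, -0.002, 0.0]
force: [-13.0, -2.4, 6.6]
finger_gap: 0.001
gripper_force: 6.3
```

Call:
{"fn": "move_arm", "kwargs": {
  "steps": [
    {"hand": 0.0, "tx": 0.4, "ty": 0, "tz": 0, "wx": 0, "wy": 0, "wz": 0},
    {"hand": 0.0, "tx": 0, "ty": 0, "tz": 0, "wx": 0, "wy": 0, "wz": 0}
  ]
}}

```text
time_s: 28.08
tool_pos: [565.8, -72.2, -1.5]
tool_rot: [0.999, 0.054, -0.003, 0.0]
force: [-13.3, -1.6, 8.3]
finger_gap: 0.001
gripper_force: 6.7
```

Call:
{"fn": "move_arm", "kwargs": {
  "steps": [
    {"hand": 0.0, "tx": 0.5, "ty": 0, "tz": 0, "wx": 0, "wy": 0, "wz": 0},
    {"hand": 0.0, "tx": 0, "ty": 0, "tz": 0, "wx": 0, "wy": 0, "wz": 0}
  ]
}}

```text
time_s: 28.32
tool_pos: [565.8, -72.2, -1.5]
tool_rot: [0.999, 0.054, -0.003, 0.0]
force: [-15.5, -2.3, 10.6]
finger_gap: -0.004
gripper_force: 7.9
```

That's the hard stop: 15.5 N with no further motion. I'm backing off and then raising.

Call:
{"fn": "move_arm", "kwargs": {
  "steps": [
    {"hand": 0.0, "tx": -3, "ty": 0, "tz": 0, "wx": 0, "wy": 0, "wz": 0},
    {"hand": 0.0, "tx": -20, "ty": 0, "tz": 0, "wx": 0, "wy": 0, "wz": 0},
    {"hand": 0.0, "tx": -30, "ty": 0, "tz": -10, "wx": 0, "wy": 0, "wz": 0},
    {"hand": 0.0, "tx": -30, "ty": 0, "tz": -50, "wx": 0, "wy": 0, "wz": 0},
    {"hand": 0.0, "tx": 0, "ty": 0, "tz": -50, "wx": 0, "wy": 0, "wz": 0}
  ]
}}

```text
time_s: 28.95
tool_pos: [484.9, -80.3, 109.8]
tool_rot: [0.999, 0.054, -0.001, -0.0]
force: [1.6, 0.7, -0.1]
finger_gap: 0.0
gripper_force: 0.0
```

Run:
```python
from h import *
s=robot.state(); print(s['tool_pos'],s['force'])
P=eyes.camera_params('wrist'); im,d=eyes.capture('wrist'); save('w6',im); p=cloud('wrist',d,P)
near=(p[...,0]>480)&(p[...,0]<720)&(abs(p[...,1]+70)<60)&(d>0)
m=near&(abs(p[...,2]-50)<2.0); q=p[m][:,:2].astype(np.float32); print('top',cv2.minAreaRect(q))
m=near&(abs(p[...,2]-58)<2.5); q=p[m]; print('puck',len(q),np.median(q[:,2]),cv2.minEnclosingCircle(q[:,:2].astype(np.float32)))
```

```text
[484.90174412 -80.30936895 109.84187386] [ 1.58639431  0.65776791 -0.092426  ]
top ((593.5447998046875, -70.32220458984375), (34.11336898803711, 90.25979614257812), 6.00087833404541)
puck 0 nan ((0.0, 0.0), 0.0)
  return _methods._mean(a, axis=axis, dtype=dtype,
  ret = ret.dtype.type(ret / rcount)
```

View pics/w6.png

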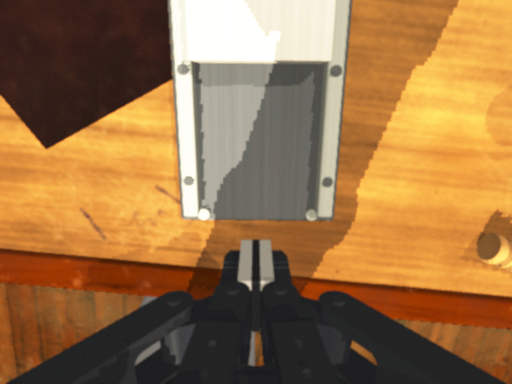

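The slide's rear edge (row 62) has moved in about 97 mm and stayed there. The arm is clear of everything, so I'm handing in.

```bash
python3 -c "
from bench import robot
print(robot.close_job())"
```

```text
the job is handed in; nothing more can be done
None
```

The job is handed in: the middle-sized puck measured flat in its seat, and I pushed the slide about 97 mm in to the hard stop, highest push reading 15.5 N; under the hood, I judged the pin fully in only by that force and lack of motion, and couldn't see the puck.

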